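Prop the feed bin's spring flap and take out a piston

ROBOT

A 6-joint arm with a two-finger parallel gripper is mounted at the origin on a cart in front of the work surface, level with it; the furniture and walls round the work are solid. World frame = base frame: x ahead of the robot, y to its left, z up, the work surface at z = 0. Lengths are in mm, angles in rad, forces in N, time in s.
With the tool pointing down it reaches from about 350 to 775 mm from the base axis. Payload 7.3 kg.
Tool frame: the origin (TCP) lies at the very end of the fingers, on their centre line; the grasp point (between the pads) lies 19 mm behind it; z points along the fingers, y is the line along which they close (so a half turn about z gives the same grasp; the last joint's range is limited). The gripper opens to 92 mm and grips with 3 to 60 N. Pads are 19 mm wide; open, the fingers measure 130 mm over their backs; the gripper's body (75 mm by 190 mm) begins 47 mm behind the grasp point.
Start: joints at [-1.287, 0.342, 1.524, -0, 1.275, -0.146], TCP at [218.786, -477.261, 226.741] pointing down, gripper open.
Joint ranges: [-2.53, 2.53], [-0.77, 2.02], [0.04, 2.7], [-1, 4.14], [0.28, 2.66], [-3.11, 3.11]. Speed limits (rad/s): [2.57, 2.57, 3.14, 3.14, 3.14, 3.14].

INTERFACE

Orientations are given as [roll, pitch, yaw] about the fixed x, y, z axes, in that order (R = Rz(yaw) Ry(pitch) Rx(roll)).
In Python, from plant import * gives the robot as it stands.
- The arm moves only by the tool arm_command, never from a script. Its arguments are lists of equal length, an entry for each row: "gripper": the finger opening in mm, from 0 to 91.8; "dp": the shift along the tool's x, y, z in units of 25 mm (1.0 is 25 mm), a list of three; "twist": the turn about the tool's z in units of 5 degrees (1.0 is 5 degrees). A call has exactly 5 rows; each row shifts and turns the commanded pose from where the row before left it, along the tool's axes as they then stand; what a row does not reach is not made up. A row lasts 1/8 s, in which the tool goes at most 62.5 mm and 10.7 degrees, less where a joint would pass 70% of its speed; a pose out of reach is approached as far as the arm can. A call is refused whole if a number of a shift passes 1 or a number of a turn 1, either way. A call with a gripper value outside its range is refused whole. The fingers move at their own pace and stop on an object; the grip force is fixed at half the most. Time passes only in rows, so rows that do not move let the fingers close, or fill a call up. It gives the time, the measured TCP pose, the force, the opening and the grip force at its end, in the units of the state.
- get_obs(): the state, without advancing time (a new reading comes with each control period).
- capture(name): name is "scene" or "top"; returns the picture (480x640x3 uint8, red, green, blue); there is no depth.
- get_calibration(name): a dict with "mtx" (3x3 intrinsics, pixels), "position" and "attitude" of the camera in the world. Camera axes: x right, y down, z forward; pixel columns grow to the right and rows downward; lengths in mm; the calibration is good to about 2 mm. A picture is of the moment at which its call begins. get_calibration takes no time and is no camera call.
- close_job(): hands the job in; it is judged then, once.
The state is a dict: "time": time; "joint_positions": joint angles; "dq": joint speeds; "tau": joint torques, N m; "tool_pos": TCP position; "tcp_rot": TCP orientation; "contact_force": force on the tool from outside, world axes, zero at the start; "moment": the same for the moment, N m; "grip_width": finger opening in mm; "finger_force": force on a finger pad.
Only numpy, scipy, OpenCV 4.12 (cv2) and the standard library are available. Lean on these libraries where they do the work, as an engineer would, in place of code of your own. Each camera call takes 0.05 s, during which the arm holds its last target. There are 200 camera calls.

TASK

Hold the feed bin's spring-closed flap open by standing the loose spring unit upright on the bench, wedged between the flap's side bar and the stop plate of the bin, and let go of it. Then take the piston out of the open bin and set it down gently, upright, in the shallow tray. Leave the flap propped open, the disc in the bin and everything else on the bench where it is.

Things in the scene. Friction and masses are not known exactly. Their poses are not given: they have to be found in the camera images.
- feed_bin: Fixed grey sheet-metal bin, 206 mm wide, from x = -91 to 73 mm. Origin on the bench; x to its back (away from the robot), y to its left. Floor 30 mm high at the origin, sloping 25 degrees down to the front: parts in it lean 25 degrees to -x, near x = 0, in a left or right lane (y = +50, -50 mm). Walls: front 62, sides 74, back 115, inner front lip 56, ridge between lanes 62 mm high.
- stop_plate (a point): Middle of the top edge of the rear face of the stop plate, an upright grey plate beside the bin's right wall: 45 mm high, 10 mm thick, from y = -103 to -215 mm in the bin's frame; rear face at x = +5 mm. Bare bench behind it. A part carried with its foot above the plate can push the flap's bar back and then be set down behind the plate.
- flap (a joint): The bin's sheet-steel flap: a hood (top, front, side cheeks; 216 mm wide, top 152 mm high when shut) turning about a pivot along y at x = 35, z = 35 mm of the bin's frame. 0 is shut; grows as it swings up and back, stop at 1.5 rad. A spring shuts it, 1 to 2 N at the bar. With the spring unit between bar and stop plate it stands near 1.25 rad and the inside is clear.
- flap_bar (a point): Middle of the flap's side bar: round metal, 12 mm thick, along the bin's y, sticking out of the right cheek (y = -108 to -222 mm, black end cap). Shut: x = -8, z = 90 mm in the bin's frame. Pushed to the back it opens the flap, on a circle of 70 mm round the pivot: at most 105 mm high; at 1.25 rad x = 74, z = 93 mm; at 1.5 rad x = 87 mm.
- spring_unit: Spring unit, loose, standing on the bench to the right in front of the bin: a coil spring between a dark foot ring and a round cap, with a pin on top; 63 mm thick, 147 mm tall (solid to 130 mm, pin 15 mm thick above). 0.4 to 0.65 kg. Origin at the centre of its foot, z up its axis. It can be gripped across the cap or the body below it.
- piston: White plastic piston, loose, in one lane of the bin, leaning 25 degrees to the front. Foot flange 65 mm across, body 60 mm across to 67 mm height, then a steel stem 19 mm thick up to 103 mm; 0.2 to 0.35 kg. Origin at the centre of its foot, z up its axis (along the stem).
- disc: Flat turned steel disc with a bore, 62 mm across, 12 mm thick, loose, lying on the sloping floor in the other lane of the bin. Origin at the centre of its underside.
- tray: Shallow square sheet-metal tray, fixed, 140 x 140 mm, rim 12 mm high and 4 mm thick, inner floor about 4 mm above the bench. Origin on the bench under its middle.
- grease_tin: Bystander: flat round tin, 70 mm across, 28 mm high. Origin at the centre of its underside.
- thread_lock: Bystander: small red bottle, 36 mm thick, 104 mm tall. Origin at the centre of its foot.
- screwdriver: Bystander: screwdriver with orange handle, 190 mm long, lying. Origin under its middle, y along it towards the handle.
Mind the look-alikes: they are no part of the job. What is shaped like the spring_unit but orange or purple is not meant.

How it is judged (in metres and radians):
On the way, in this order (a step that is already met when the one before it is completed fails the run):
1. the flap is held open by the spring unit standing upright on the bench between the stop plate and the bar, and the robot has let go of it (value of joint flap above 1.05 rad and angle between spring_unit's own z axis and vertical below 0.15 rad and height (world z) of spring_unit below 0.012 m and x of spring_unit in the frame of feed_bin between 0 and 0.07 m and contact force between the fingers and anything else below 0.1 N), for 0.3 s.
2. the piston is lifted out of the bin with the flap still propped (height (world z) of piston above 0.06 m and value of joint flap above 1.05 rad and angle between spring_unit's own z axis and vertical below 0.15 rad and height (world z) of spring_unit below 0.012 m and x of spring_unit in the frame of feed_bin between 0 and 0.07 m), for 0.1 s.
At the end, for the whole second after the job is handed in: Piston upright (0.08 rad) and at rest on the tray floor inside its rim; flap open over 1.05 rad, propped by the spring unit standing upright (0.15 rad) on the bench 0 to 70 mm behind the bin's middle; disc within 30 mm of its start; the fingers touch nothing (all of step 1 and x of piston in the frame of tray between -0.037 and 0.037 m and y of piston in the frame of tray between -0.037 and 0.037 m and height (world z) of piston below 0.009 m and angle between piston's own z axis and vertical below 0.08 rad and linear speed of each of piston, spring_unit below 0.02 m/s and distance of disc from where it was at the start of the episode below 0.03 m).
It fails at once if a bystander (tin, bottle, screwdriver) is moved by more than 40 mm (distance of any of grease_tin, thread_lock, screwdriver from where it was at the start of the episode above 0.04 m).
It fails at once if the disc is moved by more than 40 mm (distance of disc from where it was at the start of the episode above 0.04 m).
It fails at once if the piston is dropped (it moves faster than 0.6 m/s out of the fingers) (linear speed of piston above 0.6 m/s and contact force between the fingers and piston below 0.1 N).
It also fails if it takes over 54 s, if anything falls off the work surface, if the arm or the gripper's body presses on something with over 40 N, if the wrist force passes 120 N, or if a joint passes its speed limit or range.

## Working session

There is one attempt and no reset: what is moved stays moved. The work goes in short steps, Python scripts to look and compute and a tool call to move; the robot and the scene stay as the last step left them, time stands still between calls to the robot, and variables do not carry over. Pictures are saved under pics/ and viewed, at most 10 in all, crops included, and the job is handed in when it is done.

Besides the shell and the picture viewer there is one more tool, called after "Request:" by a JSON object that holds its "api" and its "payload". arm_command: Moves the arm, as the interface text tells. Its arguments: {"type":"object","properties":{"gripper":{"type":"array"},"dp":{"type":"array"},"twist":{"type":"array"}},"required":["gripper","dp","twist"]}

```bash
mkdir -p pics; python3 - <<'E'
from plant import *
import cv2
for n in("scene","top"):
    cv2.imwrite(f"pics/{n}0.png",capture(n)[:,:,::-1]); print(n,get_calibration(n))
print(get_obs())
E
```

```text
scene {'mtx': array([[545.88081949,   0.        , 324.43287825],
       [  0.        , 545.88081949, 238.81673833],
       [  0.        ,   0.        ,   1.        ]]), 'position': array([1516.7203427 ,   72.72171369, 1249.7551881 ]), 'attitude': array([-2.45867203, -0.0132119 ,  1.69488644])}
top {'mtx': array([[459.71138164,   0.        , 323.70744793],
       [  0.        , 459.71138164, 240.23605136],
       [  0.        ,   0.        ,   1.        ]]), 'position': array([ 405.95004574,  -29.15897245, 1217.5214127 ]), 'attitude': array([-3.03393388, -0.02138883, -1.56896825])}
{'time': 0.1, 'joint_positions': array([-1.28697930e+00,  3.42665978e-01,  1.52491452e+00,  1.22054754e-05,
        1.27543523e+00, -1.45990052e-01]), 'dq': array([ 0.00043096, -0.00192176, -0.00147054,  0.00071314, -0.00069256,
       -0.00020124]), 'tau': array([ 1.25245693e-03, -4.32006383e+01, -2.44694960e+01,  7.19551393e-02,
        5.26176696e-02, -6.50677021e-05]), 'tool_pos': array([ 218.68857926, -476.87653043,  226.11019915]), 'tcp_rot': array([-3.14018642e+00, -2.18564551e-04,  4.29803361e-01]), 'contact_force': array([0.26395923, 0.33314001, 0.09907281]), 'moment': array([-0.01278296,  0.02191599,  0.03230751]), 'finger_force': 0.0, 'grip_width': 92.00201758153476}
```

View pics/scene0.png

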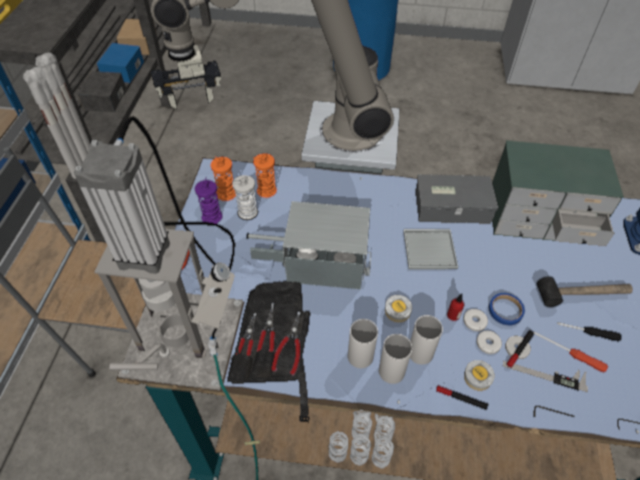

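View pics/top0.png

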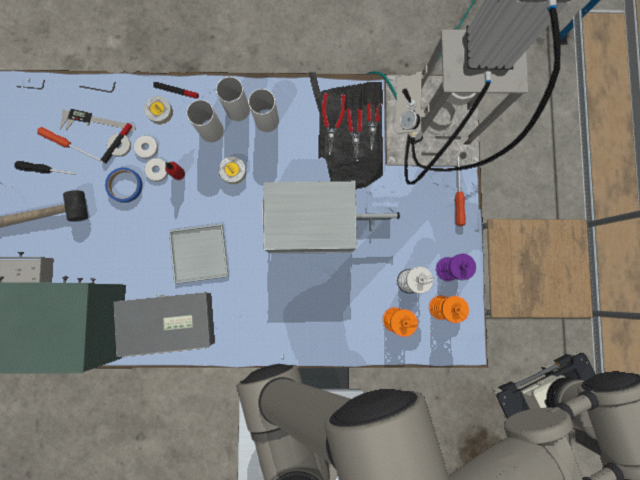

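The top view shows the closed hood at about (310,216), the bar at (378,215), the white unit at (415,280) with purple and orange ones close by, and the tray at (200,254). Next I'll take enlarged crops.

```bash
python3 - <<'E'
import cv2,numpy as np
a=cv2.imread("pics/top0.png");b=cv2.imread("pics/scene0.png")
A=cv2.resize(a[170:345,250:490],None,fx=3.3,fy=3.3,interpolation=cv2.INTER_CUBIC)
B=cv2.resize(b[140:300,190:400],None,fx=3.7,fy=3.7,interpolation=cv2.INTER_CUBIC)
cv2.imwrite("pics/c1.png",A);cv2.imwrite("pics/c2.png",B);print(A.shape,B.shape)
E
```

```text
(578, 792, 3) (592, 777, 3)
```

View pics/c1.png

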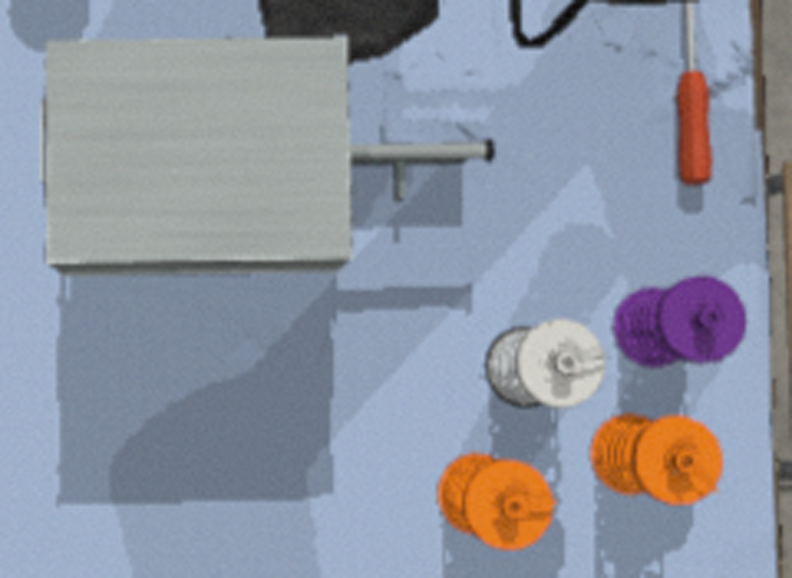

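View pics/c2.png

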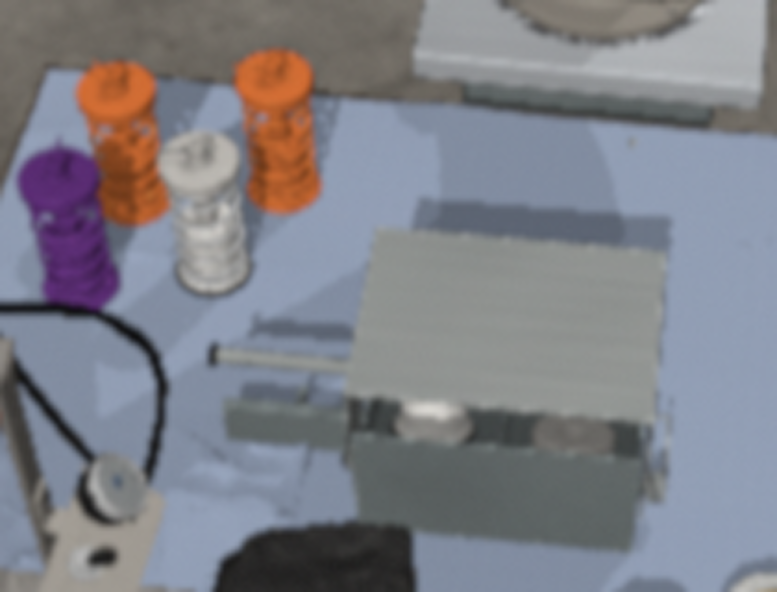

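In the crops, the cap of the white unit is at (562,363) in c1 and the bar end is at (489,150). In c2 the stop plate's rear face has its top edge running from (228,400) to (347,410). The bright white part under the hood at (433,420) lies in the right lane, and the dull one at (573,435) in the left lane.

```bash
cat > h.py <<'E'
from plant import *
import numpy as np,cv2
from scipy.spatial.transform import Rotation as R
from scipy.optimize import least_squares
def ray(n,uv):
    c=get_calibration(n);d=np.linalg.inv(c["mtx"])@[*uv,1]
    return np.array(c["position"]),R.from_euler("xyz",c["attitude"]).as_matrix()@d
def atz(n,uv,z):
    p,d=ray(n,uv);return p+d*(z-p[2])/d[2]
def proj(n,P):
    c=get_calibration(n);q=R.from_euler("xyz",c["attitude"]).as_matrix().T@(np.array(P)-c["position"])
    q=c["mtx"]@q;return q[:2]/q[2]
def binw(b,P):
    c,s=np.cos(b[2]),np.sin(b[2]);return np.array([b[0]+c*P[0]-s*P[1],b[1]+s*P[0]+c*P[1],P[2]])
def t(x,y):return (250+x/3.3,170+y/3.3)
def s(x,y):return (190+x/3.7,140+y/3.7)
E
python3 - <<'E'
from h import *
print("cap",atz("top",t(562,363),130),"pin",atz("top",t(568,362),147),"foot",atz("top",t(525,367),5))
print("scene cap",atz("scene",s(200,158),130),"foot",atz("scene",s(213,268),8))
obs=[("top",t(489,150),(-8,-222,90)),("top",t(355,153),(-8,-110,90)),("scene",s(213,353),(-8,-222,92)),
("scene",s(228,400),(5,-215,45)),("scene",s(345,408),(5,-105,45)),("scene",s(352,430),(73,-103,115)),("scene",s(652,462),(73,103,115))]
f=lambda b:np.concatenate([proj(n,binw(b,P))-uv for n,uv,P in obs])
r=least_squares(f,[400,0,0],x_scale=[10,10,.1],loss="soft_l1");print("bin",r.x,f(r.x).reshape(-1,2).round(1))
b=r.x
for c in [(47,42),(347,37),(350,258),(47,263)]: print("hood",atz("top",t(*c),150)[:2])
for P in [(40,0,0),(40,-159,0),(5,-159,45),(74,-165,93),(0,-50,30),(-8,-222,90)]: print(P,binw(b,P))
print("tray")
for c in [(170,231),(223,224),(229,277),(175,286)]: print(atz("top",c,12)[:2])
for nm,c in dict(pur=(705,315),or1=(683,460),or2=(513,504)).items(): print(nm,atz("top",t(*c),130))
print("driver",atz("top",t(693,150),15))
E
```

```text
cap [ 429.77111671 -281.22383592  130.        ] pin [ 430.1126834 -281.5581087  147.       ] foot [ 429.25381647 -280.40491221    5.        ]
scene cap [ 435.40771783 -280.3848539   130.        ] foot [ 440.89313064 -280.83033211    8.        ]
bin [ 5.96103301e+02 -1.82038272e+01  1.15822735e-02] [[ 0.7  0. ]
 [-3.6 -0.6]
 [ 0.  -1.7]
 [-0.9  0.1]
 [ 6.4  1.8]
 [ 0.3 -0.1]
 [-2.  -1. ]]
hood [657.4122504   88.92726095]
hood [ 662.55813353 -126.14869738]
hood [ 503.04050591 -127.39258624]
hood [498.69916481  86.43663839]
(40, 0, 0) [636.10061822 -17.74054658   0.        ]
(40, -159, 0) [ 637.94215854 -176.72988185    0.        ]
(5, -159, 45) [ 602.94450612 -177.13525236   45.        ]
(74, -165, 93) [ 672.00937012 -182.33569091   93.        ]
(0, -50, 30) [596.6824019  -68.20047347  30.        ]
(-8, -222, 90) [ 590.675045  -240.2815929   90.       ]
tray
[559.03094745 348.91232023]
[578.26142181 210.87877141]
[438.99750043 191.80358061]
[415.39552551 330.65056919]
pur [ 464.52823659 -385.62812607  130.        ]
or1 [ 360.94501398 -366.59282538  130.        ]
or2 [ 329.90455591 -244.1808446   130.        ]
driver [ 603.90099693 -417.71175481   15.        ]
```

Request:
{"api": "arm_command", "payload": {"gripper": [91.8, 91.8, 91.8, 91.8, 91.8], "dp": [[1, -0.6, 0], [1, -0.6, 0], [1, -0.6, 0], [1, -0.6, 0], [1, -0.6, 0]], "twist": [0.95, 0.95, 0.95, 0.95, 0.95]}}

```text
time: 0.72
tool_pos: [319.6, -372.0, 226.5]
tcp_rot: [-3.141, 0.0, 0.012]
contact_force: [0.4, -0.1, 0.1]
grip_width: 91.9
finger_force: 0.0
```

Request:
{"api": "arm_command", "payload": {"gripper": [91.8, 91.8, 91.8, 91.8, 91.8], "dp": [[1, -0.8, 0], [1, -0.8, 0], [1, -0.8, 0], [1, -0.8, 0], [0.3, -0.3, 0]], "twist": [0, 0, 0, 0, 0]}}

```text
time: 1.35
tool_pos: [426.1, -282.6, 226.3]
tcp_rot: [-3.141, 0.001, 0.017]
contact_force: [-0.1, -0.9, 0.4]
grip_width: 91.9
finger_force: 0.0
```

```bash
python3 - <<'E'
from h import *
a=capture("scene");print(get_obs()["tool_pos"])
cv2.imwrite("pics/c3.png",cv2.resize(a[110:270,180:390,::-1],None,fx=3.7,fy=3.7,interpolation=cv2.INTER_CUBIC))
E
```

```text
[ 426.26805692 -282.3721555   226.36708192]
```

View pics/c3.png

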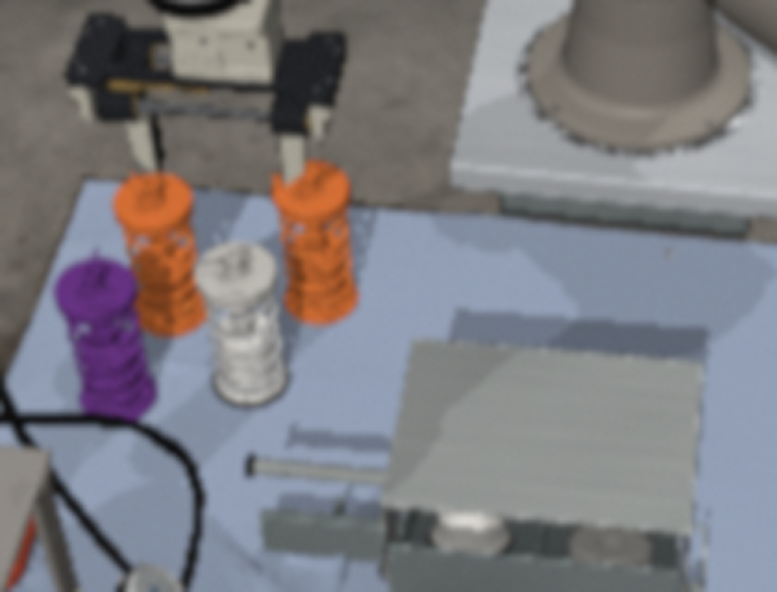

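The open fingers at (155,165) and (292,180) straddle the white unit's cap at (236,268), and the hand's body is long along y. Next I descend.

Request:
{"api": "arm_command", "payload": {"gripper": [91.8, 91.8, 91.8, 91.8, 91.8], "dp": [[0.2, -0.05, 0.7], [0.1, 0, 1], [0, 0, 1], [0, 0, 1], [0, 0, 0.9]], "twist": [0, 0, 0, 0, 0]}}

```text
time: 2.02
tool_pos: [431.8, -283.1, 110.7]
tcp_rot: [-3.141, 0.001, 0.014]
contact_force: [-0.2, 0.1, -0.1]
grip_width: 91.6
finger_force: 0.0
```

Request:
{"api": "arm_command", "payload": {"gripper": [91.8, 60, 60, 60, 60], "dp": [[0, 0, 0.4], [0, 0, 0], [0, 0, 0], [0, 0, 0], [0, 0, 0]], "twist": [0, 0, 0, 0, 0]}}

```text
time: 2.65
tool_pos: [433.1, -282.6, 102.4]
tcp_rot: [3.141, -0.001, 0.015]
contact_force: [0.2, 0.9, 3.0]
grip_width: 62.9
finger_force: 30.0
```

Request:
{"api": "arm_command", "payload": {"gripper": [60, 60, 60, 60, 60], "dp": [[0, 0, -0.3], [0, 0, -0.8], [0, 0, -0.8], [0, 0, -0.5], [0.4, -0.2, 0]], "twist": [0, 0, 0, 0, 0]}}

```text
time: 3.28
tool_pos: [442.9, -277.6, 162.3]
tcp_rot: [3.141, -0.001, 0.014]
contact_force: [0.3, 0.7, -5.3]
grip_width: 62.7
finger_force: 30.0
```

Request:
{"api": "arm_command", "payload": {"gripper": [60, 60, 60, 60, 60], "dp": [[0.8, -0.5, 0], [0.8, -0.5, 0], [0.8, -0.5, 0], [0.8, -0.5, 0], [0.5, -0.2, 0]], "twist": [0, 0, 0, 0, 0]}}

```text
time: 3.9
tool_pos: [535.2, -219.5, 160.5]
tcp_rot: [-3.14, 0.002, 0.017]
contact_force: [0.6, -0.9, -5.3]
grip_width: 62.8
finger_force: 30.0
```

```bash
python3 - <<'E'
from h import *
a=capture("scene");print(get_obs()["tool_pos"],get_obs()["contact_force"])
cv2.imwrite("pics/c4.png",cv2.resize(a[110:300,190:400,::-1],None,fx=3.15,fy=3.15,interpolation=cv2.INTER_CUBIC))
E
```

```text
[ 536.35553006 -219.38469984  160.72126092] [ 0.37873238  0.6379769  -4.73549426]
```

View pics/c4.png

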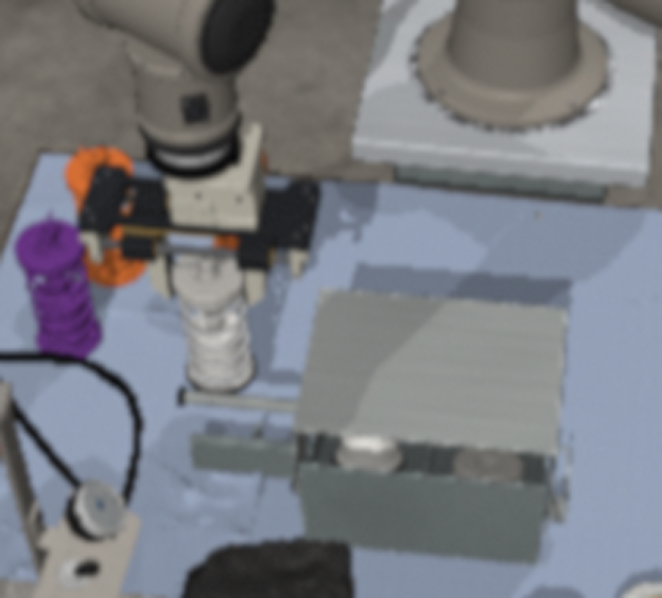

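The unit hangs upright at (215,320), with its foot above the bar and plate line. I'll push the bar back now.

Request:
{"api": "arm_command", "payload": {"gripper": [60, 60, 60, 60, 60], "dp": [[0.6, 0.05, 0], [0.8, 0.03, 0], [0.8, 0, 0], [0.8, 0, 0], [0.8, 0, 0]], "twist": [0, 0, 0, 0, 0]}}

```text
time: 4.58
tool_pos: [628.3, -221.6, 161.3]
tcp_rot: [-3.141, 0.004, 0.015]
contact_force: [-5.9, 0.8, -0.5]
grip_width: 62.7
finger_force: 30.0
```

Request:
{"api": "arm_command", "payload": {"gripper": [60, 60, 60, 60, 60], "dp": [[0.45, 0, 0], [0, 0, 0], [0, 0, 0], [0, 0, 0], [0, 0, 0]], "twist": [0, 0, 0, 0, 0]}}

```text
time: 5.2
tool_pos: [640.3, -221.4, 161.8]
tcp_rot: [-3.142, 0.0, 0.015]
contact_force: [-2.6, -0.4, -1.6]
grip_width: 62.7
finger_force: 30.0
```

```bash
python3 - <<'E'
from h import *
a=capture("scene");print(get_obs()["tool_pos"],get_obs()["contact_force"])
cv2.imwrite("pics/c5.png",cv2.resize(a[130:300,190:400,::-1],None,fx=3.5,fy=3.5,interpolation=cv2.INTER_CUBIC))
E
```

```text
[ 640.39326386 -221.3666848   161.80481415] [-3.47334696  0.50801946 -1.73055821]
```

View pics/c5.png

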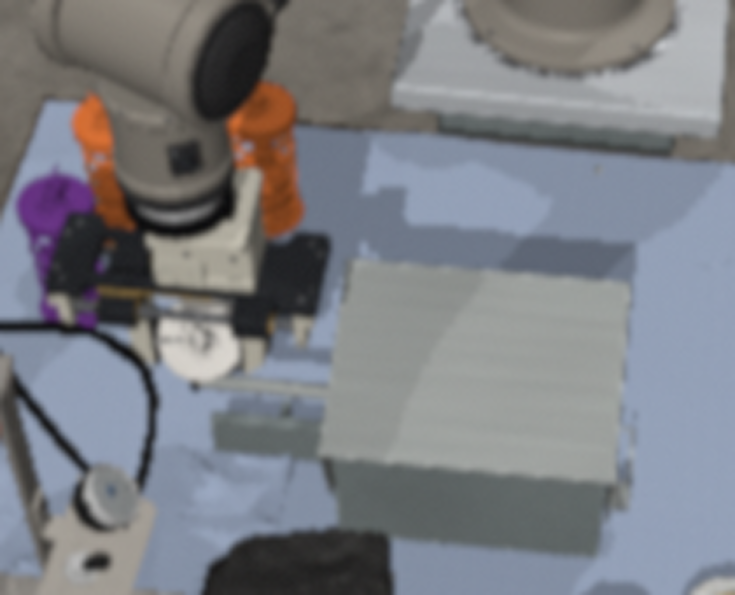

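The unit pivoted in the pads: its cap now faces the camera at (203,345) and the flap has hardly opened. I pushed along the pads' free axis and too fast. I'll back off, set the unit upright on the bench, and regrip with the fingers closing along x. That stops it pivoting about y and keeps the hand clear of the cheek.

Request:
{"api": "arm_command", "payload": {"gripper": [60, 60, 60, 60, 60], "dp": [[-0.8, 0, 0], [-1, 0, 0], [-1, 0, 0], [-1, 0, 0], [-1, 0, 0]], "twist": [0, 0, 0, 0, 0]}}

```text
time: 5.88
tool_pos: [520.6, -223.4, 161.8]
tcp_rot: [3.141, -0.002, 0.015]
contact_force: [-0.4, 0.3, -5.8]
grip_width: 62.5
finger_force: 30.0
```

Request:
{"api": "arm_command", "payload": {"gripper": [60, 60, 60, 60, 60], "dp": [[-0.3, 0, 0], [0, 0, 0], [0, 0, 0], [0, 0, 0], [0, 0, 0]], "twist": [0, 0, 0, 0, 0]}}

```text
time: 6.5
tool_pos: [513.6, -223.1, 161.5]
tcp_rot: [3.142, -0.0, 0.016]
contact_force: [0.4, 1.5, -4.9]
grip_width: 62.4
finger_force: 30.0
```

```bash
python3 - <<'E'
from h import *
a=capture("scene");b=capture("top");print(get_obs()["tool_pos"],get_obs()["contact_force"])
A=cv2.resize(a[120:260,200:330,::-1],None,fx=3,fy=3,interpolation=cv2.INTER_CUBIC)
B=cv2.resize(b[200:340,340:470,::-1],None,fx=3,fy=3,interpolation=cv2.INTER_CUBIC)
cv2.imwrite("pics/c6.png",np.hstack([A,B]))
T=get_obs()["tool_pos"]+[0,0,19]
for n,o in(("scene",(200,120)),("top",(340,200))):
  for th in(0,20,40,60):
    f=T+121*np.array([-np.sin(np.radians(th)),0,-np.cos(np.radians(th))]);print(n,th,((proj(n,f)-o)*3).round(),((proj(n,T)-o)*3).round())
E
```

```text
[ 513.36939699 -223.18076605  161.59407491] [-0.23522526  0.50517005 -5.55847106]
scene 0 [181. 303.] [170. 215.]
scene 20 [188. 266.] [170. 215.]
scene 40 [194. 225.] [170. 215.]
scene 60 [197. 182.] [170. 215.]
top 0 [151. 142.] [178. 128.]
top 20 [154. 191.] [178. 128.]
top 40 [158. 234.] [178. 128.]
top 60 [166. 267.] [178. 128.]
```

View pics/c6.png

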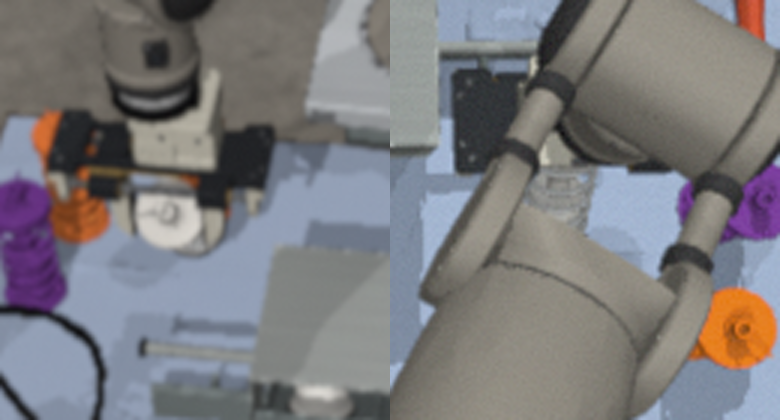

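The unit leans about 40°: its foot ring is just below the cap in the scene view at (200,232), and the flap has shut again. I'll lower it until the rim touches.

Request:
{"api": "arm_command", "payload": {"gripper": [60, 60, 60, 60, 60], "dp": [[0, 0, 0.8], [0, 0, 0.8], [0, 0, 0.6], [0, 0, 0.3], [0, 0, 0]], "twist": [0, 0, 0, 0, 0]}}

```text
time: 7.22
tool_pos: [513.1, -223.2, 99.0]
tcp_rot: [-3.141, 0.001, 0.015]
contact_force: [0.3, 0.2, -6.0]
grip_width: 62.6
finger_force: 30.0
```

Request:
{"api": "arm_command", "payload": {"gripper": [60, 60, 60, 60, 60], "dp": [[0, 0, 0.1], [0, 0, 0.1], [0, 0, 0], [0, 0, 0], [0, 0, 0]], "twist": [0, 0, 0, 0, 0]}}

```text
time: 7.85
tool_pos: [513.8, -223.5, 94.9]
tcp_rot: [3.141, -0.002, 0.015]
contact_force: [2.1, 0.1, 0.3]
grip_width: 62.3
finger_force: 30.0
```

Request:
{"api": "arm_command", "payload": {"gripper": [60, 60, 60, 60, 60], "dp": [[-0.4, 0, -0.1], [-0.4, 0, -0.12], [-0.4, 0, -0.08], [-0.45, 0, -0.07], [0, 0, 0]], "twist": [0, 0, 0, 0, 0]}}

```text
time: 8.48
tool_pos: [472.0, -224.5, 104.8]
tcp_rot: [3.14, -0.002, 0.015]
contact_force: [1.9, 0.0, 7.8]
grip_width: 62.9
finger_force: 30.0
```

Request:
{"api": "arm_command", "payload": {"gripper": [60, 60, 60, 60, 60], "dp": [[-0.45, 0, 0], [-0.45, 0, 0], [-0.45, 0, 0.05], [-0.45, 0, 0.1], [0, 0, 0.05]], "twist": [0, 0, 0, 0, 0]}}

```text
time: 9.1
tool_pos: [428.4, -225.1, 100.7]
tcp_rot: [3.14, -0.006, 0.014]
contact_force: [5.4, 5.2, 25.7]
grip_width: 62.7
finger_force: 30.0
```

```bash
python3 - <<'E'
from h import *
a=capture("scene");b=capture("top");o=get_obs();print(o["tool_pos"],o["contact_force"])
cv2.imwrite("pics/s6.png",a[:,:,::-1])
G=o["tool_pos"]+[0,0,19]
# near-white columns near expected unit: centroid of bright unsaturated pixels by row
u,v=proj("scene",G);u,v=int(u),int(v);print("G px",u,v)
h=cv2.cvtColor(a,cv2.COLOR_RGB2HSV);m=(h[...,1]<35)&(h[...,2]>150)
for r in range(v-5,v+60,4):
    c=np.where(m[r,u-35:u+50])[0]; print(r,len(c),(c.min()+u-35,c.max()+u-35) if len(c) else "")
for th in(-15,0,15,30): print(th,proj("scene",G+121*np.array([-np.sin(np.radians(th)),0,-np.cos(np.radians(th))])).round())
E
```

```text
[ 428.52240323 -225.03333387  100.69354125] [ 5.04881719  4.08638386 19.83752022]
G px 263 185
180 11 (np.int64(255), np.int64(290))
184 23 (np.int64(245), np.int64(291))
188 26 (np.int64(246), np.int64(279))
192 12 (np.int64(237), np.int64(277))
196 16 (np.int64(236), np.int64(272))
200 14 (np.int64(231), np.int64(273))
204 15 (np.int64(256), np.int64(274))
208 14 (np.int64(257), np.int64(290))
212 17 (np.int64(258), np.int64(289))
216 13 (np.int64(260), np.int64(272))
220 0 
224 0 
228 0 
232 0 
236 3 (np.int64(276), np.int64(310))
240 3 (np.int64(272), np.int64(311))
244 0 
-15 [265. 220.]
0 [267. 213.]
15 [268. 205.]
30 [270. 195.]
```

Request:
{"api": "arm_command", "payload": {"gripper": [66, 70, 75, 82, 85], "dp": [[0, 0, 0], [0, 0, 0], [0, 0, 0], [0, 0, -0.1], [0, 0, -0.1]], "twist": [0, 0, 0, 0, 0]}}

```text
time: 9.82
tool_pos: [426.8, -224.5, 103.5]
tcp_rot: [-3.141, 0.0, 0.015]
contact_force: [0.2, -0.1, -0.3]
grip_width: 84.4
finger_force: 0.0
```

```bash
python3 - <<'E'
from h import *
a=capture("scene");o=get_obs();print(o["tool_pos"],o["contact_force"],o["joint_positions"],o["grip_width"])
cv2.imwrite("pics/c7.png",cv2.resize(a[130:260,190:350,::-1],None,fx=4,fy=4,interpolation=cv2.INTER_CUBIC))
E
```

```text
[ 427.05735125 -224.69468452  103.86683636] [-0.03064669 -0.27136408  1.4003739 ] [-6.43271959e-01  4.08504043e-01  1.80775363e+00 -1.20154343e-04
  9.24898636e-01  9.12316001e-01] 84.86421170584322
```

View pics/c7.png

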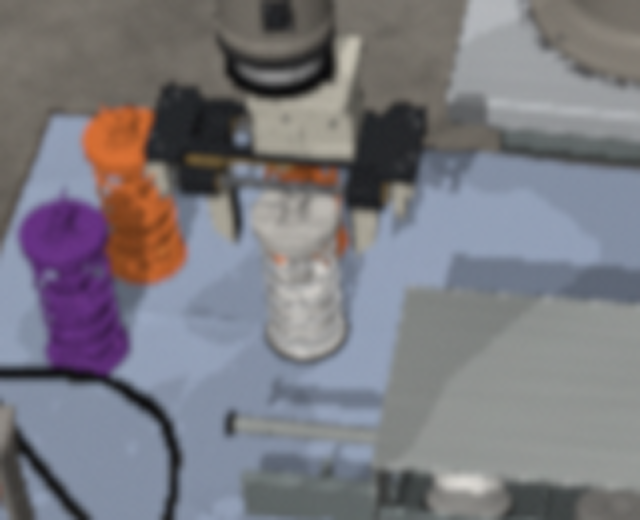

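The unit stands upright at (300,280), free between the open fingers. I'll compute its position and then twist −90°.

```bash
python3 - <<'E'
from h import *
print(atz("scene",(190+296/4,130+212/4),130),atz("scene",(190+307/4,130+330/4),6))
E
```

```text
[ 428.7487403  -223.39539051  130.        ] [ 431.51700206 -223.47977615    6.        ]
```

Request:
{"api": "arm_command", "payload": {"gripper": [85, 85, 85, 85, 85], "dp": [[0, 0, 0], [0, 0, 0], [0, 0, 0], [0, 0, 0], [0, 0, 0]], "twist": [-1, -1, -1, -1, -1]}}

```text
time: 10.5
tool_pos: [427.0, -224.6, 103.6]
tcp_rot: [3.141, 0.0, 0.455]
contact_force: [0.4, 0.1, -0.4]
grip_width: 85.1
finger_force: 0.0
```

Request:
{"api": "arm_command", "payload": {"gripper": [85, 85, 85, 85, 85], "dp": [[0, 0, 0], [0, 0, 0], [0, 0, 0], [0, 0, 0], [0, 0, 0]], "twist": [-1, -1, -1, -1, -1]}}

```text
time: 11.12
tool_pos: [426.9, -224.6, 103.6]
tcp_rot: [3.141, 0.0, 0.891]
contact_force: [-0.6, -1.0, 0.8]
grip_width: 84.8
finger_force: 0.0
```

Request:
{"api": "arm_command", "payload": {"gripper": [85, 85, 85, 85, 85], "dp": [[0, 0, 0], [0, 0, 0], [0, 0, 0], [0, 0, 0], [0, 0, 0]], "twist": [-1, -1, -1, -1, -1]}}

```text
time: 11.75
tool_pos: [426.9, -224.6, 103.6]
tcp_rot: [3.141, 0.0, 1.327]
contact_force: [0.5, -0.2, 0.5]
grip_width: 85.1
finger_force: 0.0
```

Request:
{"api": "arm_command", "payload": {"gripper": [85, 85, 85, 85, 85], "dp": [[0, 0, 0], [0, 0, 0], [0, 0, 0], [0, 0, 0], [0, 0, 0]], "twist": [-1, -1, -1, 0, 0]}}

```text
time: 12.38
tool_pos: [427.0, -224.6, 103.5]
tcp_rot: [3.141, 0.0, 1.584]
contact_force: [-0.0, -1.5, -0.5]
grip_width: 85.0
finger_force: 0.0
```

Request:
{"api": "arm_command", "payload": {"gripper": [85, 60, 60, 60, 60], "dp": [[0.04, 0.1, -0.1], [0, 0, 0], [0, 0, 0], [0, 0, 0], [0, 0, 0]], "twist": [0, 0, 0, 0, 0]}}

```text
time: 13.0
tool_pos: [428.9, -223.4, 105.9]
tcp_rot: [-3.14, -0.0, 1.586]
contact_force: [-3.6, 0.6, 3.3]
grip_width: 62.7
finger_force: 30.0
```

Request:
{"api": "arm_command", "payload": {"gripper": [60, 60, 60, 60, 60], "dp": [[0, 0, -0.4], [0, 0, -0.8], [0, 0, -0.8], [0, 0.4, -0.1], [0, 0.8, 0]], "twist": [0, 0, 0, 0, 0]}}

```text
time: 13.62
tool_pos: [459.8, -222.9, 158.3]
tcp_rot: [3.142, -0.0, 1.585]
contact_force: [-1.3, -0.4, -5.5]
grip_width: 62.8
finger_force: 29.9
```

Request:
{"api": "arm_command", "payload": {"gripper": [60, 60, 60, 60, 60], "dp": [[0.4, 0.8, 0], [0.4, 0.8, 0], [0.4, 0.8, 0], [0.2, 0.6, 0], [0, 0.3, 0]], "twist": [0, 0, 0, 0, 0]}}

```text
time: 14.25
tool_pos: [542.1, -186.3, 157.7]
tcp_rot: [-3.141, -0.0, 1.587]
contact_force: [-1.0, -0.8, -4.5]
grip_width: 62.7
finger_force: 29.9
```

Request:
{"api": "arm_command", "payload": {"gripper": [60, 60, 60, 60, 60], "dp": [[0, 0.25, 0], [0, 0.25, 0], [0, 0.25, 0], [0, 0.25, 0], [0, 0.25, 0]], "twist": [0, 0, 0, 0, 0]}}

```text
time: 14.88
tool_pos: [572.2, -186.4, 158.5]
tcp_rot: [-3.14, -0.0, 1.586]
contact_force: [-3.0, 0.1, -1.5]
grip_width: 62.9
finger_force: 30.0
```

Request:
{"api": "arm_command", "payload": {"gripper": [60, 60, 60, 60, 60], "dp": [[0, 0.28, 0], [0, 0.28, 0], [0, 0.28, 0], [0, 0.28, 0], [0, 0.28, 0]], "twist": [0, 0, 0, 0, 0]}}

```text
time: 15.5
tool_pos: [608.2, -185.7, 158.4]
tcp_rot: [3.141, 0.0, 1.586]
contact_force: [-1.5, 0.8, -4.8]
grip_width: 62.7
finger_force: 29.9
```

Request:
{"api": "arm_command", "payload": {"gripper": [60, 60, 60, 60, 60], "dp": [[0, 0.3, 0], [0, 0.3, 0], [0, 0.3, 0], [0, 0.3, 0], [0, 0.15, 0]], "twist": [0, 0, 0, 0, 0]}}

```text
time: 16.12
tool_pos: [641.6, -185.2, 158.2]
tcp_rot: [-3.141, -0.0, 1.586]
contact_force: [-3.3, -0.3, -6.9]
grip_width: 62.8
finger_force: 30.0
```

```bash
python3 - <<'E'
from h import *
a=capture("scene");b=capture("top");o=get_obs();print(o["tool_pos"],o["contact_force"])
A=cv2.resize(a[130:290,210:390,::-1],None,fx=2.2,fy=2.2,interpolation=cv2.INTER_CUBIC)
B=cv2.resize(b[150:310,250:430,::-1],None,fx=2.2,fy=2.2,interpolation=cv2.INTER_CUBIC)
cv2.imwrite("pics/c8.png",np.hstack([A,B]))
E
```

```text
[ 641.84149408 -185.25182547  158.40030518] [-1.78822499 -0.19309811 -5.76566083]
```

Request:
{"api": "arm_command", "payload": {"gripper": [60, 60, 60, 60, 60], "dp": [[0, 0, 0.4], [0, 0, 0.5], [0, 0, 0.5], [0, 0, 0.4], [0, 0, 0.2]], "twist": [0, 0, 0, 0, 0]}}

```text
time: 16.85
tool_pos: [641.0, -185.1, 107.4]
tcp_rot: [-3.14, -0.0, 1.586]
contact_force: [-1.5, 0.7, -4.6]
grip_width: 62.9
finger_force: 29.9
```

```bash
python3 - <<'E'
from h import *
b=capture("top");a=capture("scene");a0=cv2.imread("pics/top0.png")[:,:,::-1]
cv2.imwrite("pics/s8.png",a[:,:,::-1]);cv2.imwrite("pics/t8.png",b[:,:,::-1])
B=[596.1,-18.2,.016]
for P in[(0,50,36),(-60,50,20),(-30,0,62),(-38,-50,120),(-90,0,62)]:
    u,v=proj("top",binw(B,P)).round().astype(int);print(P,(u,v),b[v-1:v+2,u-1:u+2].mean((0,1)).round(),a0[v-1:v+2,u-1:u+2].mean((0,1)).round())
E
```

```text
(0, 50, 36) (np.int64(291), np.int64(217)) [103. 112. 112.] [160. 165. 162.]
(-60, 50, 20) (np.int64(291), np.int64(240)) [102. 111. 111.] [162. 169. 165.]
(-30, 0, 62) (np.int64(310), np.int64(226)) [ 93. 101. 100.] [162. 169. 166.]
(-38, -50, 120) (np.int64(331), np.int64(226)) [144. 144. 139.] [160. 166. 163.]
(-90, 0, 62) (np.int64(310), np.int64(250)) [83. 91. 90.] [87. 91. 89.]
```

The top view shows the flap open, with dark bin inside where the hood was. I'll touch down and slide gently back to the plate.

Request:
{"api": "arm_command", "payload": {"gripper": [60, 60, 60, 60, 60], "dp": [[0, 0, 0.05], [0, -0.06, 0], [0, -0.06, 0], [0, -0.06, 0], [0, 0, 0]], "twist": [0, 0, 0, 0, 0]}}

```text
time: 17.58
tool_pos: [638.7, -185.5, 108.0]
tcp_rot: [3.136, 0.001, 1.586]
contact_force: [5.3, 0.5, -6.4]
grip_width: 62.5
finger_force: 29.9
```

Request:
{"api": "arm_command", "payload": {"gripper": [60, 60, 60, 60, 60], "dp": [[0, 0.04, 0.06], [0, 0, 0.06], [0, 0, 0], [0, 0, 0], [0, 0, 0]], "twist": [0, 0, 0, 0, 0]}}

```text
time: 18.2
tool_pos: [639.0, -185.7, 105.7]
tcp_rot: [3.138, 0.001, 1.586]
contact_force: [3.5, 0.4, 5.5]
grip_width: 62.7
finger_force: 29.9
```

Request:
{"api": "arm_command", "payload": {"gripper": [65, 70, 76, 80, 80], "dp": [[0, 0, 0], [0, 0, 0], [0, 0, 0], [0, 0, 0], [0, 0, 0]], "twist": [0, 0, 0, 0, 0]}}

```text
time: 18.82
tool_pos: [637.7, -185.3, 104.1]
tcp_rot: [-3.141, -0.0, 1.586]
contact_force: [-0.4, -0.0, -0.4]
grip_width: 79.7
finger_force: 0.0
```

```bash
python3 - <<'E'
from h import *
o=get_obs();print(o["tool_pos"],o["contact_force"],o["finger_force"])
a=capture("scene");b=capture("top")
A=cv2.resize(a[130:290,210:390,::-1],None,fx=2.2,fy=2.2,interpolation=cv2.INTER_CUBIC)
B=cv2.resize(b[150:310,250:430,::-1],None,fx=2.2,fy=2.2,interpolation=cv2.INTER_CUBIC)
cv2.imwrite("pics/c9.png",np.hstack([A,B]))
E
```

```text
[ 637.73021122 -185.3133758   104.05953837] [-0.44125713 -0.03386604 -0.35431524] 0.0
```

Request:
{"api": "arm_command", "payload": {"gripper": [80, 80, 80, 80, 80], "dp": [[0, 0, -0.4], [0, 0, -0.8], [0, 0, -1], [0, 0, -1], [0, 0, -1]], "twist": [0, 0, 0, 0, 0]}}

```text
time: 19.55
tool_pos: [637.9, -185.3, 211.0]
tcp_rot: [3.141, 0.0, 1.586]
contact_force: [0.2, -0.4, 0.1]
grip_width: 80.1
finger_force: 0.0
```

Request:
{"api": "arm_command", "payload": {"gripper": [50, 50, 50, 50, 50], "dp": [[-0.5, -1, 0], [-0.5, -1, 0], [-0.5, -1, 0], [-0.5, -1, 0], [-0.5, -1, 0]], "twist": [0, 0, 0, 0, 0]}}

```text
time: 20.18
tool_pos: [513.1, -250.2, 210.2]
tcp_rot: [3.141, 0.001, 1.586]
contact_force: [1.0, -0.3, -0.9]
grip_width: 50.0
finger_force: 0.0
```

```bash
python3 - <<'E'
from h import *
o=get_obs();print(o["tool_pos"],o["contact_force"],o["finger_force"])
a=capture("scene");b=capture("top")
cv2.imwrite("pics/s9.png",a[:,:,::-1]);cv2.imwrite("pics/t9.png",b[:,:,::-1])
A=cv2.resize(a[150:290,220:370,::-1],None,fx=2.2,fy=2.2,interpolation=cv2.INTER_CUBIC)
B=cv2.resize(b[160:265,255:410,::-1],None,fx=3,fy=3,interpolation=cv2.INTER_CUBIC)
A=cv2.copyMakeBorder(A,0,max(0,B.shape[0]-A.shape[0]),0,0,0);B=cv2.copyMakeBorder(B,0,max(0,A.shape[0]-B.shape[0]),0,0,0)
cv2.imwrite("pics/c10.png",np.hstack([A,B]));print(A.shape,B.shape)
E
```

```text
[ 513.13830556 -250.20172324  210.16928132] [ 1.04227019 -0.29248487 -0.93355621] 0.0
(315, 330, 3) (315, 465, 3)
```

View pics/c10.png

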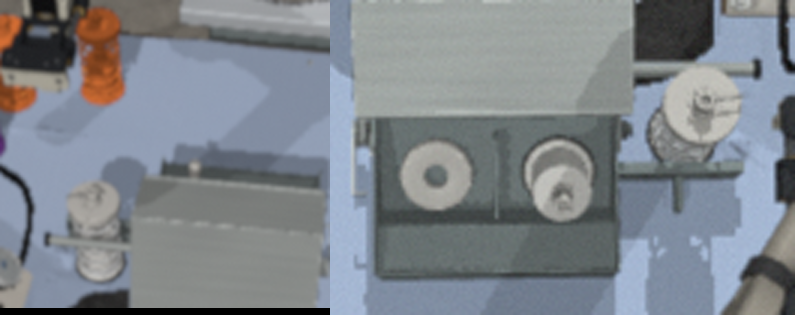

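The flap is propped with the unit upright behind the plate. The piston is in the right lane with its stem top at (562,195) and body top at (562,193), and the disc is on the left. In the scene view the stem tip is at (194,168).

```bash
python3 - <<'E'
from h import *
print(atz("top",(255+232/3,160+195/3),123),atz("scene",(220+194/2.2,150+168/2.2),123))
B=[596.1,-18.2,.016]
for P in[(-39,-50,113),(-43.5,-50,123),(-28,-50,91)]:
    w=binw(B,P);print(P,w,(proj("top",w)-(255,160))*3+(330,0))
E
```

```text
[561.2520847  -73.03826371 123.        ] [567.97857156 -74.99842843 123.        ]
(-39, -50, 113) [557.90495776 -68.81757351 113.        ] [556.2885152  200.81214772]
(-43.5, -50, 123) [553.40553375 -68.88957044 123.        ] [556.82540308 204.6799008 ]
(-28, -50, 91) [568.90354979 -68.64158102  91.        ] [555.12112219 191.23228126]
```

Request:
{"api": "arm_command", "payload": {"gripper": [50, 50, 50, 50, 50], "dp": [[0, 0, 0], [0, 0, 0], [0, 0, 0], [0, 0, 0], [0, 0, 0]], "twist": [1, 1, 1, 1, 1]}}

```text
time: 20.9
tool_pos: [514.7, -249.4, 209.8]
tcp_rot: [3.14, -0.0, 1.147]
contact_force: [0.3, 0.2, 0.2]
grip_width: 50.1
finger_force: 0.0
```

Request:
{"api": "arm_command", "payload": {"gripper": [50, 50, 50, 50, 50], "dp": [[0, 0, 0], [0, 0, 0], [0, 0, 0], [0, 0, 0], [0, 0, 0]], "twist": [1, 1, 1, 1, 1]}}

```text
time: 21.52
tool_pos: [514.7, -249.4, 209.8]
tcp_rot: [3.141, -0.001, 0.711]
contact_force: [-0.2, 0.6, 0.1]
grip_width: 49.9
finger_force: 0.0
```

Request:
{"api": "arm_command", "payload": {"gripper": [50, 50, 50, 50, 50], "dp": [[0, 0, 0], [0, 0, 0], [0, 0, 0], [0, 0, 0], [0, 0, 0]], "twist": [1, 1, 1, 1, 1]}}

```text
time: 22.15
tool_pos: [514.7, -249.4, 209.8]
tcp_rot: [3.141, -0.001, 0.275]
contact_force: [-0.2, -0.1, 0.0]
grip_width: 50.3
finger_force: 0.0
```

Request:
{"api": "arm_command", "payload": {"gripper": [50, 50, 50, 50, 50], "dp": [[0, 0, 0], [0, 0, 0], [0, 0, 0], [0, 0, 0], [0, 0, 0]], "twist": [1, 1, 1, 0, 0]}}

```text
time: 22.78
tool_pos: [514.2, -249.5, 209.5]
tcp_rot: [3.141, -0.0, 0.017]
contact_force: [-0.6, 1.2, -0.0]
grip_width: 50.0
finger_force: 0.0
```

Request:
{"api": "arm_command", "payload": {"gripper": [50, 50, 50, 50, 50], "dp": [[0.2, -1, 0], [0.4, -1, 0], [0.4, -1, 0], [0.4, -1, 0], [0.3, -1, 0]], "twist": [0, 0, 0, 0, 0]}}

```text
time: 23.4
tool_pos: [554.9, -123.1, 209.3]
tcp_rot: [3.142, -0.0, 0.017]
contact_force: [-0.5, -0.4, 0.4]
grip_width: 49.9
finger_force: 0.0
```

Request:
{"api": "arm_command", "payload": {"gripper": [50, 50, 50, 50, 50], "dp": [[0.15, -1, 0], [0, -0.9, 0], [0, -0.1, 0.8], [0, 0, 0.8], [0, 0, 0.6]], "twist": [0, 0, 0, 0, 0]}}

```text
time: 24.02
tool_pos: [557.4, -73.8, 153.5]
tcp_rot: [-3.141, 0.0, 0.016]
contact_force: [-0.4, 0.2, -0.0]
grip_width: 50.2
finger_force: 0.0
```

```bash
python3 - <<'E'
from h import *
o=get_obs();print(o["tool_pos"],o["contact_force"])
a=capture("scene");cv2.imwrite("pics/s10.png",a[:,:,::-1])
print(proj("scene",o["tool_pos"]))
E
```

```text
[557.36039823 -73.78820075 153.46062676] [-0.40862413  0.21463326 -0.03965141]
[309.08143915 216.04318319]
```

Request:
{"api": "arm_command", "payload": {"gripper": [50, 50, 50, 50, 50], "dp": [[0.2, 0, 0.5], [0, 0, 0.6], [0, 0, 0.6], [0, 0, 0.4], [0, 0, 0.15]], "twist": [0, 0, 0, 0, 0]}}

```text
time: 24.7
tool_pos: [562.1, -73.9, 97.1]
tcp_rot: [-3.141, 0.001, 0.015]
contact_force: [-0.2, -0.3, 0.3]
grip_width: 49.9
finger_force: 0.0
```

Request:
{"api": "arm_command", "payload": {"gripper": [40, 25, 15, 15, 15], "dp": [[0, 0, 0], [0, 0, 0], [0, 0, 0], [0, 0, 0], [0, 0, 0]], "twist": [0, 0, 0, 0, 0]}}

```text
time: 25.32
tool_pos: [562.5, -74.0, 98.1]
tcp_rot: [3.141, -0.0, 0.015]
contact_force: [-0.1, -0.4, 1.0]
grip_width: 18.3
finger_force: 30.0
```

Request:
{"api": "arm_command", "payload": {"gripper": [15, 15, 15, 15, 15], "dp": [[0, 0, -0.3], [0, 0, -0.7], [0, 0, -0.8], [-0.2, 0, -0.8], [-0.4, 0, -0.8]], "twist": [0, 0, 0, 0, 0]}}

```text
time: 25.95
tool_pos: [547.0, -74.1, 183.8]
tcp_rot: [-3.142, 0.0, 0.015]
contact_force: [0.2, 0.2, -2.1]
grip_width: 18.4
finger_force: 30.0
```

```bash
python3 - <<'E'
from h import *
o=get_obs();print(o["tool_pos"],o["contact_force"],o["grip_width"],o["moment"])
a=capture("scene");b=capture("top");cv2.imwrite("pics/s11.png",a[:,:,::-1]);cv2.imwrite("pics/t11.png",b[:,:,::-1])
import numpy as np
# tray corners (outer, top rim z=12) by hue/edges: refine from initial picture
t0=cv2.imread("pics/top0.png")[215:295,160:240]
g=cv2.cvtColor(t0,cv2.COLOR_BGR2HSV);m=((g[...,1]<60)).astype(np.uint8)
n,l,s,c=cv2.connectedComponentsWithStats(cv2.morphologyEx(m,cv2.MORPH_OPEN,np.ones((3,3))))
i=1+s[1:,4].argmax();r=cv2.minAreaRect(np.argwhere(l==i)[:,::-1].astype(np.float32));print(s[i],r)
for p in cv2.boxPoints(r): print(atz("top",p+[160,215],8).round(1))
print(atz("top",np.array(r[0])+[160,215],8))
E
```

```text
[546.99837307 -74.09767795 183.7983653 ] [ 0.23837486  0.19916506 -2.08147651] 18.376185096237336 [0.03776152 0.10432485 0.03169473]
[   0    0   80   80 6385] ((39.5, 39.5), (79.0, 79.0), 90.0)
[602. 378.   8.]
[603.1 170.    8. ]
[395.  165.6   8. ]
[394.7 369.8   8. ]
[497.76802162 270.9969015    8.        ]
```

Request:
{"api": "arm_command", "payload": {"gripper": [15, 15, 15, 15, 15], "dp": [[-0.2, -0.4, 0], [-0.4, -0.8, 0], [-0.4, -1, 0], [-0.4, -1, 0], [-0.4, -1, 0]], "twist": [0, 0, 0, 0, 0]}}

```text
time: 26.68
tool_pos: [499.2, 32.2, 182.2]
tcp_rot: [-3.141, 0.002, 0.016]
contact_force: [-0.6, -0.2, -3.0]
grip_width: 18.5
finger_force: 30.0
```

Request:
{"api": "arm_command", "payload": {"gripper": [15, 15, 15, 15, 15], "dp": [[-0.4, -1, 0], [-0.4, -1, 0], [-0.4, -1, 0], [-0.4, -1, 0], [-0.3, -1, 0]], "twist": [0, 0, 0, 0, 0]}}

```text
time: 27.3
tool_pos: [449.4, 156.1, 182.3]
tcp_rot: [3.142, 0.002, 0.016]
contact_force: [0.2, -0.9, -1.9]
grip_width: 18.6
finger_force: 30.0
```

Request:
{"api": "arm_command", "payload": {"gripper": [15, 15, 15, 15, 15], "dp": [[0, -1, 0], [0, -1, 0], [0, -1, 0], [0, -1, 0], [0, -0.5, 0]], "twist": [0, 0, 0, 0, 0]}}

```text
time: 27.92
tool_pos: [448.1, 268.4, 182.2]
tcp_rot: [3.141, 0.002, 0.017]
contact_force: [0.1, 0.2, -2.2]
grip_width: 18.4
finger_force: 30.0
```

```bash
python3 - <<'E'
from h import *
o=get_obs();T=o["tool_pos"];print(T,o["contact_force"],o["grip_width"])
a=capture("scene");cv2.imwrite("pics/s12.png",a[:,:,::-1])
G=T+[0,0,19];u0,v0=proj("scene",G);print("G",u0,v0)
for th in(0,25,40):
    d=np.array([np.sin(np.radians(th)),0,-np.cos(np.radians(th))]);e=np.array([d[2],0,-d[0]])
    print(th,[(proj("scene",G+d*s)).round(1).tolist() for s in(29,96)],"near rim",proj("scene",G+d*96-e*32.5).round(1))
u=int(u0);v=int(v0)
h=cv2.cvtColor(a,cv2.COLOR_RGB2HSV)
for r in range(v,v+66,4): print(r," ".join(f"{h[r,c,1]:3d}/{h[r,c,2]:3d}" for c in range(u-24,u+25,6)))
E
```

```text
[448.08393097 268.43921538 182.22636091] [ 0.07729573  0.20275701 -2.22877618] 18.38879896771444
G 440.4716952496077 187.0480442292808
0 [[438.6, 194.5], [434.4, 210.9]] near rim [434.5 219.5]
25 [[438.8, 197.1], [435.0, 219.6]] near rim [435.9 224.3]
40 [[439.1, 197.7], [435.9, 222.1]] near rim [437.3 224. ]
187  42/ 98   5/ 99   0/ 98  25/162  13/181  25/143  17/146   0/ 96   0/ 94
191  14/ 55   3/ 97   0/ 96  25/155  12/172  26/160  24/177   3/ 95   0/ 96
195  25/ 70   0/ 98   3/ 99  12/149  13/161   4/139   5/103   0/ 95   3/ 97
199  42/103   3/ 97   2/105   9/190   9/173   3/161   0/ 97   3/ 97   0/ 97
203  40/109   3/100   4/114   9/206  10/213   0/143   0/ 96   0/ 96   0/ 97
207  50/157   3/ 82   6/130   9/209   9/210   0/116   3/ 87   3/ 97   6/ 91
211  47/158   3/ 80   9/147   8/212   9/206  15/102   3/ 79   4/143   3/ 79
215  49/178   3/ 79   9/166   9/215   9/203   6/ 88   3/ 79   3/ 92   3/ 80
219  50/178   0/ 78  10/146   8/211  10/209   3/102   3/ 81   3/ 81   0/ 79
223  50/180  48/174  48/174  46/140  45/131  44/151  46/151  44/151  44/151
227  49/173  49/173  48/174  48/174  49/173  49/173  48/179  48/179  48/179
231   4/122   6/125   4/133   6/135   6/135   6/131  49/178  50/180  50/180
235   7/150   5/148   5/149   5/151   5/153   7/155  41/175  48/179  48/179
239   5/149   7/148   5/147   5/149   3/151   7/154  28/153  48/180  50/180
243   9/149   3/147   5/149   7/151   7/153   5/156  14/130  50/180  50/180
247   5/148   3/146   3/148   5/150   5/152   5/156   4/119  50/180  48/179
251   5/146   5/149   5/149   5/151   5/153   7/155   6/129  50/180  50/180
```

```bash
python3 - <<'E'
from h import *
a=cv2.imread("pics/s12.png");T=np.array([448.1,268.4,182.2]);G=T+[0,0,19]
h=cv2.cvtColor(a,cv2.COLOR_BGR2HSV)
for r in range(186,227,2): print(r," ".join(f"{h[r,c,2]:3d}" for c in range(414,456,2)))
ph=np.linspace(0,2*np.pi,60)
for th in(0,10,20,25,30):
    t=np.radians(th);d=np.array([np.sin(t),0,-np.cos(t)]);e=np.array([np.cos(t),0,np.sin(t)]);y=np.array([0,1,0])
    out=[]
    for s,r in((96,32.5),(29,30)):
        q=np.array([proj("scene",G+d*s+r*(np.cos(p)*e+np.sin(p)*y)) for p in ph]);out.append((q.min(0).round(1).tolist(),q.max(0).round(1).tolist()))
    print(th,out)
E
```

```text
186 177 104  72  99  98  98  99  98 120 161 162 141 141 180 151  70 136 162 161 139 107
188 165  81  71  98  98  98  97  97 121 161 161 127 150 176 128  70 149 162 160 157 131
190 156  57  63  95  97  97  96  97 121 161 159 113 160 173 107  92 158 162 161 169 147
192 157  55  55  90  97  96  96  96 108 149 151 112 162 169 121 118 161 159 165 176 153
194 157  58  51  90  97  96  96  97 112 144 149 126 175 166 120 142 148 124 120 127 119
196 170  89  50  92  98  97  96 100 136 150 148 141 169 154 137 154 146 103  97  97  97
198 176 104  49  82  97  98  96 103 145 171 169 162 162 155 151 155 162 117  97  97  96
200 173 102  48  74  98  97  97 108 153 186 201 207 204 197 191 181 157 107  98  98  97
202 178 105  47  71  99  98  98 111 162 190 206 215 218 215 204 186 148  98  96  97  97
204 178 121  49  72  98  98  98 116 168 193 206 216 218 213 202 183 142  97  95  95  96
206 180 154  55  64  88  89  91 127 173 195 208 217 218 211 199 177 130  99  94  93  91
208 179 158  55  63  80  81  85 133 176 198 210 217 217 209 197 171 104  80  80  81  79
210 181 159  56  61  80  80  84 140 182 200 
[... 406 characters left out ...]
8 121  83  81  80  75 102 144 175 195 196 197 196 187 145  89  78  79  79  79
222 180 180 167 151 150 150 149 147 135 115 113 108 115 112 113 109 109 112 111 108 111
224 179 180 180 180 180 180 180 180 178 174 169 161 161 163 172 174 174 174 174 174 175
226 180 180 179 180 179 179 179 180 180 180 180 179 180 180 179 179 179 180 180 180 179
0 [([422.9, 202.5], [446.0, 219.6]), ([427.5, 186.7], [449.6, 202.6])]
10 [([422.9, 207.9], [446.2, 222.3]), ([427.6, 189.3], [449.7, 202.4])]
20 [([423.1, 212.7], [446.6, 224.0]), ([427.6, 191.8], [449.9, 201.8])]
25 [([423.2, 214.8], [446.9, 224.5]), ([427.7, 193.0], [450.0, 201.3])]
30 [([423.4, 216.8], [447.2, 224.7]), ([427.7, 194.2], [450.1, 200.7])]
```

Request:
{"api": "arm_command", "payload": {"gripper": [15, 15, 15, 15, 15], "dp": [[0.25, -0.1, 0.5], [0.25, 0, 0.8], [0, 0, 0.8], [0, 0, 0.8], [0, 0, 0.6]], "twist": [0, 0, 0, 0, 0]}}

```text
time: 28.6
tool_pos: [461.9, 268.6, 93.7]
tcp_rot: [3.141, 0.002, 0.014]
contact_force: [-0.3, -0.7, -2.4]
grip_width: 18.6
finger_force: 30.0
```

Request:
{"api": "arm_command", "payload": {"gripper": [15, 15, 15, 15, 15], "dp": [[0, 0, 0.2], [0, 0, 0.1], [0, 0, 0.1], [0, 0, 0], [0, 0, 0]], "twist": [0, 0, 0, 0, 0]}}

```text
time: 29.22
tool_pos: [462.3, 269.6, 85.8]
tcp_rot: [-3.141, -0.001, 0.015]
contact_force: [0.7, 0.8, -1.6]
grip_width: 18.5
finger_force: 30.0
```

Request:
{"api": "arm_command", "payload": {"gripper": [15, 15, 15, 15, 15], "dp": [[0, 0, 0.06], [0, 0, 0.06], [0, 0, 0], [0, 0, 0], [0, 0, 0]], "twist": [0, 0, 0, 0, 0]}}

```text
time: 29.85
tool_pos: [463.2, 270.0, 84.9]
tcp_rot: [-3.14, -0.004, 0.015]
contact_force: [-3.5, -1.2, 15.1]
grip_width: 18.6
finger_force: 30.0
```

Request:
{"api": "arm_command", "payload": {"gripper": [15, 15, 15, 15, 15], "dp": [[0.2, 0, -0.03], [0.3, 0, 0], [0.3, 0, 0], [0.3, 0, 0.05], [0.2, 0, 0.07]], "twist": [0, 0, 0, 0, 0]}}

```text
time: 30.48
tool_pos: [495.6, 270.3, 81.6]
tcp_rot: [-3.141, -0.002, 0.015]
contact_force: [-0.7, -0.5, 10.1]
grip_width: 18.6
finger_force: 30.0
```

Request:
{"api": "arm_command", "payload": {"gripper": [15, 15, 15, 15, 15], "dp": [[0.15, 0, 0.05], [0, 0, 0], [0, 0, 0], [0, 0, 0], [0, 0, 0]], "twist": [0, 0, 0, 0, 0]}}

```text
time: 31.1
tool_pos: [499.5, 270.3, 80.5]
tcp_rot: [-3.141, -0.003, 0.015]
contact_force: [-0.5, -1.2, 7.0]
grip_width: 18.4
finger_force: 30.0
```

```bash
python3 - <<'E'
from h import *
o=get_obs();T=o["tool_pos"];G=T+[0,0,19];print(T,o["contact_force"],o["grip_width"])
a=capture("scene");cv2.imwrite("pics/s13.png",a[:,:,::-1])
h=cv2.cvtColor(a,cv2.COLOR_RGB2HSV);u,v=proj("scene",G).astype(int);print(u,v)
for r in range(v,v+50,2): print(r," ".join(f"{h[r,c,2]:3d}" for c in range(u-26,u+18,2)))
ph=np.linspace(0,2*np.pi,60)
for th in(-10,0,10,20):
    t=np.radians(th);d=np.array([np.sin(t),0,-np.cos(t)]);e=np.array([np.cos(t),0,np.sin(t)]);y=np.array([0,1,0])
    out=[]
    for s,r in((92,32.5),(25,30)):
        q=np.array([proj("scene",G+d*s+r*(np.cos(p)*e+np.sin(p)*y)) for p in ph]);out.append((q.min(0).round(1).tolist(),q.max(0).round(1).tolist()))
    print(th,out)
E
```

```text
[499.50556505 270.31637674  80.47019439] [-0.52314128 -1.17308483  7.00396135] 18.413769412107424
434 226
226 180 179 179 180 180 180 179 147 126 153 164 150 120 159 144  67 133 162 158 159 173 166
228 166 165 165 166 165 165 165 141 129 155 164 142 128 158 125  64 148 164 158 157 161 176
230 145 145 145 145 144 144 142 113 132 169 162 126 142 157 126  87 157 163 146 140 140 165
232 126 125 127 132 124 125 117  98 135 186 171 131 155 158 131 114 167 160 136 133 126 144
234 150 149 149 149 147 148 139 112 135 184 189 179 178 173 171 169 192 162 152 153 140 130
236 152 152 152 151 152 151 141 113 132 166 191 190 188 189 189 189 180 156 157 157 150 121
238 152 151 151 151 149 150 145 119 139 165 180 188 190 192 186 175 152 153 154 155 151 121
240 152 150 150 150 149 147 133 119 148 169 180 188 191 189 181 163 148 154 155 156 155 125
242 149 150 149 149 149 132 133 135 153 172 182 188 191 187 179 158 151 155 156 156 156 130
244 146 152 151 150 148 115 153 140 159 175 183 190 189 186 174 150 151 155 156 157 157 136
246 147 151 150 150 144 103 169 158 163 177 185 190 189 183 169 158 144 15
[... 893 characters left out ...]
 133 135 135 132 129 128 139 142 141 139 138
268 136 126 127 129 130 129 129 128 130 130 129 129 129 128 127 129 128 130 130 132 125 122
270 155 154 153 154 154 154 154 154 157 159 158 154 153 153 151 153 157 158 156 160 159 159
272 161 161 161 161 161 160 161 162 174 177 168 161 161 160 160 160 175 179 179 179 179 179
274 160 160 161 161 161 160 162 160 166 166 161 160 161 161 159 160 175 180 180 181 180 180
-10 [([418.4, 232.4], [440.7, 251.8]), ([422.6, 221.4], [444.0, 239.8])]
0 [([418.2, 237.9], [440.7, 255.4]), ([422.6, 223.7], [444.0, 240.1])]
10 [([418.2, 243.1], [440.8, 258.2]), ([422.6, 226.1], [444.1, 239.9])]
20 [([418.3, 247.9], [441.2, 260.1]), ([422.6, 228.4], [444.2, 239.3])]
```

The piston is upright in the tray to within a few degrees: its rim's bottom row is 254.5, against 255.4 predicted for 0°. I'll release it.

Request:
{"api": "arm_command", "payload": {"gripper": [20, 24, 32, 40, 48], "dp": [[0, 0, 0], [0, 0, 0], [0, 0, 0], [0, 0, 0], [0, 0, 0]], "twist": [0, 0, 0, 0, 0]}}

```text
time: 31.78
tool_pos: [498.3, 270.1, 78.8]
tcp_rot: [3.141, 0.0, 0.015]
contact_force: [-0.3, 0.1, -0.2]
grip_width: 44.9
finger_force: 0.0
```

Request:
{"api": "arm_command", "payload": {"gripper": [50, 50, 50, 50, 50], "dp": [[0, 0, -0.4], [0, 0, -0.8], [0, 0, -1], [0, 0, -1], [0, 0, -1]], "twist": [0, 0, 0, 0, 0]}}

```text
time: 32.4
tool_pos: [498.4, 270.1, 185.6]
tcp_rot: [-3.141, -0.001, 0.015]
contact_force: [0.9, -0.2, -0.0]
grip_width: 50.3
finger_force: 0.0
```

Request:
{"api": "arm_command", "payload": {"gripper": [50, 50, 50, 50, 50], "dp": [[-1, 0, -0.5], [-1, 0, 0], [-1, 0, 0], [-1, 0, 0], [0, 0, 0]], "twist": [0, 0, 0, 0, 0]}}

```text
time: 33.02
tool_pos: [397.4, 268.7, 197.4]
tcp_rot: [-3.141, -0.001, 0.016]
contact_force: [0.0, 0.1, -0.0]
grip_width: 50.0
finger_force: 0.0
```

```bash
python3 - <<'E'
from h import *
o=get_obs();print(o["tool_pos"],o["contact_force"])
a=capture("scene");b=capture("top")
cv2.imwrite("pics/s14.png",a[:,:,::-1]);cv2.imwrite("pics/t14.png",b[:,:,::-1])
c=np.array([499.5,270.3,4]);ph=np.linspace(0,2*np.pi,60)
for z,r in((0,32.5),(67,30),(103,9.5)):
    q=np.array([proj("scene",c+[r*np.cos(p),r*np.sin(p),z]) for p in ph]);print(z,q.min(0).round(1),q.max(0).round(1))
h=cv2.cvtColor(a,cv2.COLOR_RGB2HSV)
for r in range(198,262,2): print(r," ".join(f"{h[r,k,2]:3d}" for k in range(408,456,2)))
s9=cv2.imread("pics/s9.png")[:,:,::-1].astype(int)
print("unit/flap change vs s9:",np.abs(s9[220:290,245:370]-a[220:290,245:370]).mean())
E
```

```text
[397.35929891 268.70242294 197.36797655] [ 0.04299886  0.0520925  -0.00111179]
0 [418.  238.6] [440.5 256.2]
67 [422.4 224.5] [443.8 240.9]
103 [431.8 221.7] [438.7 226.9]
198 179 178 177 175 104  49  83  97  97  97  98  97  97  97  97  96  97  97  97  97  98  98  98  97
200 180 182 179 173 102  49  73  97  97  98  98  98  98  97  97  95  96  97  97  98  98  97  97  97
202 180 181 180 178 105  46  70 100  99  97  98  97  97  97  97  96  97  98  98  97  97  98  97  97
204 179 180 180 178 120  49  71 100  98  99  98  97  97  98  97  97  97  98  98  98  96  95  96  97
206 180 180 179 180 154  56  65  88  89  90  91  91  91  92  93  91  91  93  98 102  99  94  93  92
208 180 180 180 181 158  56  64  80  79  83  88  83  80  81  88  91  91  82  83  81  80  80  81  79
210 180 180 180 181 158  56  62  81  80  80  81  81  80  80  81  82  82  79  79  76  73  76  79  81
212 179 180 180 180 162  69  63  80  80  79  81  81  81  81  80  80  79  79  79  80  79  79  79  95
214 180 179 180 181 176 101  71  80  79  79  81  80  80  80  80  80  80  80  79  80  80  80  80  92
216 180 181 180 181 178 105 
[... 1613 characters left out ...]
74 181 186 183 176 163 181 142 153 155 155 157 149 118 157
250 150 150 145 148 145 110 137 204 187 178 182 183 182 174 179 184 130 153 155 155 155 153 125 151
252 135 143 130 136 135 122  97 160 204 209 197 193 192 203 202 144 137 155 155 156 156 155 132 137
254 121 131 129 128 128 128 120 100 123 173 204 211 204 175 130 130 153 155 156 156 155 155 141 124
256 121 129 129 129 129 128 128 125 114 102 109 111 113 115 133 153 156 156 156 155 155 155 146 119
258 118 127 129 129 128 127 127 126 127 125 124 127 142 149 153 153 153 154 154 154 153 154 150 120
260 119 126 130 130 128 128 129 128 129 129 131 147 153 154 154 154 155 154 154 154 155 154 152 125
unit/flap change vs s9: 3.213942857142857
```

```bash
python3 -c "
from plant import *
print(close_job())"
```

```text
the job is handed in; nothing more can be done
None
```

I handed the job in at about 33 s; `close_job` returned no verdict. By camera and force readings, the flap is propped open by the upright spring unit, the piston stands upright in the tray, and the fingers are clear; I did not re-measure the disc or bystanders. My first push tilted the spring unit in the grip, so I set it upright on the bench and regripped it.

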